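# Switch the ball diverter to its other chute and feed the balls

### The job

Rock the seesaw gate of the ball diverter over to its other side by pushing it with the fingertips, so that it leads down the other chute. Then push the upright tab of the sliding stop along until the stop is fully open, so that all three waiting steel balls run down that other chute into its tray. Pick nothing up, do not touch the balls yourself, and leave the things standing around where they are.

Things in the scene. Friction and masses are not known exactly. Their poses are not given: they have to be found in the camera images.
- diverter: Grey metal ball diverter fixed to the bench, 200 mm deep, 350 wide, 160 high. Origin on the bench under the middle of the gate; its x runs up the feed lane, away from the robot; y along the gate to the left chute; z up. Feed lane: 20 mm wide inside, walls 22 high, x from 25 to 155 mm, floor 84 high at its exit over the gate's middle, rising 7 degrees. Chutes lead from both gate ends to trays.
- gate (a joint): Seesaw gate: trough 130 mm long (y), pivot along x 70 mm above the bench. A steel disc weight over the pivot (x = -25 mm, its top 55 mm above the pivot) makes it fall to either end stop once past level; under 1 N on a pad rocks it. rad: +0.25 = left end up, balls go to the right tray; -0.25 = right end up, balls go to the left tray. It starts at either end stop.
- left_pad (a point): Middle of the outer part of the upper face of the gate's left thumb pad, a flat plate 34 mm wide (y = 55 to 89 mm) that sticks out of the trough on the feed lane's side, x = 20 to 64 mm. This point: x = 46, y = +74 mm in the diverter's frame, 74 mm above the bench when level, 18 mm higher with its end up, 18 mm lower with it down.
- right_pad (a point): The same on the right thumb pad (x = 46 mm, y = -74 mm in the diverter's frame).
- stop (a joint): Sliding stop: a steel blade across the feed lane that holds the balls back. Value in m: 0 = closed, 0.036 = fully open (end of travel). It slides towards the diverter's -y (to the right), with about 1.2 N of friction, and stays where it is left.
- stop_tab (a point): Middle of the left (+y) face of the stop's upright push tab: 18 mm wide (x), 6 thick (y), 40 high. This point is 11 mm below the tab's top, 29 above its lower edge, 149 above the bench, 35 above the lane's wall tops; closed, at x = 90, y = +15 mm in the diverter's frame. Pushed 36 mm to the diverter's -y it is fully open.
- left_tray (a point): Centre of the floor of the left tray (inside 70 by 61 mm, walls 50 mm high, 28 mm on the chute's side), at y = +141 mm in the diverter's frame, 4 mm above the bench.
- right_tray (a point): The same for the right tray, at y = -141 mm. (Not listed: above the bench hangs a fixed solid lamp, shade 180 mm across, its underside 610 mm up, centred at x = 0.32, y = 0.18 m in the robot's base frame. Keep the forearm clear of it: draw the hand back before swinging past, and lean the wrist back towards the robot where needed.)
- loupe_center (a point): Bystander: black eye loupe, 31 mm wide, 30 mm high, standing behind the right chute. This point is half-way up.
- tin_center (a point): Bystander: round aluminium tin, 56 mm wide, 36 mm high, standing behind the left chute. This point is half-way up.
- driver_center (a point): Bystander: small screwdriver, 86 mm long, 9 mm thick, lying past the upper end of the feed lane. This point is near its middle.
- jar_center (a point): Bystander: open white jar, 50 mm wide, 44 mm high, on the bench behind the diverter, to the right. This point is half-way up.
- wooden_box_center (a point): Bystander: turned wooden box with a knob lid, 70 mm wide, 60 mm high, on the bench behind the diverter, to the left. This point is half-way up.
- ball1_center (a point): Centre of steel ball 1 of 3 (16 mm across, about 17 g), waiting in a row in the feed lane behind the stop, ball 1 nearest the stop; the balls lie below the tops of the lane's walls.
- ball2_center (a point): Centre of steel ball 2 of 3 (16 mm across, about 17 g), waiting in a row in the feed lane behind the stop, ball 1 nearest the stop; the balls lie below the tops of the lane's walls.
- ball3_center (a point): Centre of steel ball 3 of 3 (16 mm across, about 17 g), waiting in a row in the feed lane behind the stop, ball 1 nearest the stop; the balls lie below the tops of the lane's walls.

How it is judged (in metres and radians):
On the way, in this order (a step that is already met when the one before it is completed fails the run):
1. the seesaw gate has been rocked over to its other end stop while the stop is still closed (distance of left_pad from where it was at the start of the episode above 0.0193 m and (value of joint gate above 0.15 rad or value of joint gate below -0.15 rad) and value of joint stop below 0.012 m), for 0.2 s.
2. the stop is pushed open with the gate still on its other side (distance of left_pad from where it was at the start of the episode above 0.0193 m and (value of joint gate above 0.15 rad or value of joint gate below -0.15 rad) and value of joint stop above 0.03 m), for 0.2 s.
At the end, for the whole second after the job is handed in: The gate rests at the end stop opposite to the one it started at (more than 0.15 rad past level), the stop is open (more than 30 of its 36 mm), and all three balls lie in the tray at the gate's lower end (all of step 2 and ((value of joint gate below -0.15 rad and y of ball1_center in the frame of diverter between 0.109 and 0.174 m and x of ball1_center in the frame of diverter between -0.038 and 0.038 m and z of each of ball1_center, ball2_center, ball3_center in the frame of diverter below 0.034 m and y of ball2_center in the frame of diverter between 0.109 and 0.174 m and x of ball2_center in the frame of diverter between -0.038 and 0.038 m and y of ball3_center in the frame of diverter between 0.109 and 0.174 m and x of ball3_center in the frame of diverter between -0.038 and 0.038 m) or (value of joint gate above 0.15 rad and y of ball1_center in the frame of diverter between -0.174 and -0.109 m and x of ball1_center in the frame of diverter between -0.038 and 0.038 m and z of each of ball1_center, ball2_center, ball3_center in the frame of diverter below 0.034 m and y of ball2_center in the frame of diverter between -0.174 and -0.109 m and x of ball2_center in the frame of diverter between -0.038 and 0.038 m and y of ball3_center in the frame of diverter between -0.174 and -0.109 m and x of ball3_center in the frame of diverter between -0.038 and 0.038 m))); the robot touches nothing.
It fails at once if the robot touches a ball (contact force between any of the arm, the fingers and ball1 above 0.3 N or contact force between any of the arm, the fingers and ball2 above 0.3 N or contact force between any of the arm, the fingers and ball3 above 0.3 N).
It fails at once if a bystander is moved by more than 25 mm or lifted (distance of any of loupe_center, tin_center, driver_center, jar_center, wooden_box_center from where it was at the start of the episode above 0.025 m).
It also fails if it takes over 38 s, if anything falls off the work surface, if the arm or the gripper's body presses on something with over 40 N, if the wrist force passes 120 N, or if a joint passes its speed limit or range.

### The arm

A 7-joint arm with a two-finger parallel gripper is mounted at the origin on a cart in front of the work surface, level with it; the furniture and walls round the work are solid. World frame = base frame: x ahead of the robot, y to its left, z up, the work surface at z = 0. Lengths are in mm, angles in rad, forces in N, time in s.
With the tool pointing down it reaches from about 425 to 800 mm from the base axis. Payload 8.3 kg.
Tool frame: the origin (TCP) lies at the very end of the fingers, on their centre line; the grasp point (between the pads) lies ctrl.tcp_to_grasp behind it (ctrl.tcp_to_grasp is the distance from the TCP to the grasp point, in mm); z points along the fingers, y is the line along which they close (so a half turn about z gives the same grasp; the last joint's range is limited). The gripper opens to 85 mm and grips with 20 to 120 N. Pads are 22 mm wide; open, the fingers measure 114 mm over their backs; the gripper's body (76 mm by 85 mm) begins 54 mm behind the grasp point. The pads swing forward as they close: fully open they stand 13 mm farther back than shut.
Start: joints at [-1.288, 0.383, 0.016, 1.37, -0.006, 1.388, -0.046], TCP at [211.791, 588.003, 231.279] pointing down, gripper open.
Joint ranges: [-2.95, 2.95], [-0.25, 2.06], [-1.52, 1.56], [0.18, 2.33], [-1.44, 4.58], [0.02, 2.06], [-3.01, 3.01]. Speed limits (rad/s): [2.39, 2.39, 3.01, 3.01, 3.14, 3.14, 3.14].

### API

Orientations are given as a unit quaternion [w, x, y, z].
In Python, from cell import ctrl gives the robot as it stands. The module is installed in compiled form; this text tells all that it offers. Calls block until the motion is done:
- ctrl.reach(position, orientation): joint-space move of the TCP to a pose.
- ctrl.move_l(position, frame=None, feed=150): straight line of the TCP; frame=None keeps the orientation; feed is the mean speed in mm/s.
- ctrl.move_joints(angles): joint-space move.
- ctrl.command_gripper(opening, f_grip=None): opening from 0.0 (shut) to 1.0 (fully open); f_grip is the grip in N (None keeps the last); returns when the fingers have stopped.
- ctrl.sleep(seconds).
- ctrl.inverse_kinematics(position, orientation): joint angles nearest the present ones, or None.
- ctrl.snapshot(name): name is "scene" or "top"; returns a dict with "img" (480x640x3 uint8, blue, green, red), "z_map" (480x640 float32, mm along the optical axis (not along the pixel's ray), 0 where there is no reading), "mtx" (3x3 intrinsics, pixels), "camera_from_world" (4x4, takes a point from world to camera coordinates). Camera axes: x right, y down, z forward; pixel columns grow to the right and rows downward; lengths in mm; the calibration is good to about 2 mm. A picture is of the moment at which its call begins.
A pose or a line that the arm cannot do raises ctrl.MotionError and nothing moves.
- ctrl.close_job(): hands the job in; it is judged then, once.
Readings, each from a call of its own:
- ctrl.get_t(): time.
- ctrl.get_joint_positions(): joint angles.
- ctrl.get_qd(): joint speeds.
- ctrl.get_effort(): joint torques, N m.
- ctrl.get_tcp_pos(): TCP position.
- ctrl.get_orientation(): TCP orientation.
- ctrl.get_ft_force(): force on the tool from outside, world axes, zero at the start.
- ctrl.get_moment(): the same for the moment, N m.
- ctrl.get_opening(): opening from 0.0 (shut) to 1.0 (fully open).
- ctrl.get_finger_force(): force on a finger pad.
Only numpy, scipy, OpenCV 4.12 (cv2) and the standard library are available. Lean on these libraries where they do the work, as an engineer would, in place of code of your own. Each camera call takes 0.05 s, during which the arm holds its last target. There are 200 camera calls.

## Working session

There is one attempt and no reset: what is moved stays moved. The work goes in short steps, each a Python script; the robot and the scene stay as the last script left them, time stands still between calls to the robot, and variables do not carry over. Pictures are saved under pics/ and viewed, at most 10 in all, crops included, and the job is handed in when it is done.

```bash
mkdir -p pics
cat > h.py <<'E'
import numpy as np, cv2
from cell import ctrl
def snap(n):
    s=ctrl.snapshot(n); return s
def pts(s):
    z=s["z_map"].astype(float); K=s["mtx"]; v,u=np.mgrid[:z.shape[0],:z.shape[1]]
    c=np.stack([(u-K[0,2])/K[0,0]*z,(v-K[1,2])/K[1,1]*z,z],-1)
    T=np.linalg.inv(s["camera_from_world"]); p=c@T[:3,:3].T+T[:3,3]
    p[z<=0]=np.nan; return p
E
python3 - <<'E'
from h import *
for n in("scene","top"):
    s=snap(n); cv2.imwrite(f"pics/{n}0.png",s["img"]); np.savez(f"{n}0.npz",**s)
    T=np.linalg.inv(s["camera_from_world"]); print(n,T[:3,3],T[:3,2],s["mtx"][0,0])
print(ctrl.get_t(),ctrl.get_orientation(),ctrl.tcp_to_grasp)
E
```

```text
scene [ 122.66394605 -213.7968229   773.28964037] [ 0.44812421  0.4796157  -0.75442261] 460.3802043691681
top [442.27319857 183.59810392 979.80528349] [ 9.61104075e-02  9.75960485e-05 -9.95370675e-01] 562.5274803001649
0.1 [-1.42233627e-04  1.72005631e-01  9.85095562e-01 -8.81039724e-04] 18.700000000000003
```

View pics/scene0.png

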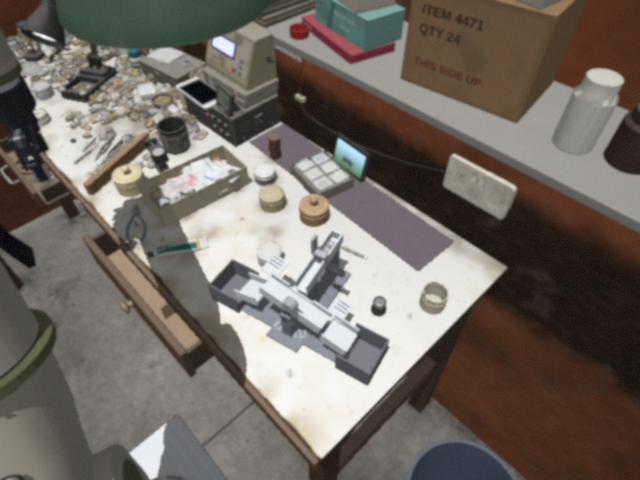

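View pics/top0.png

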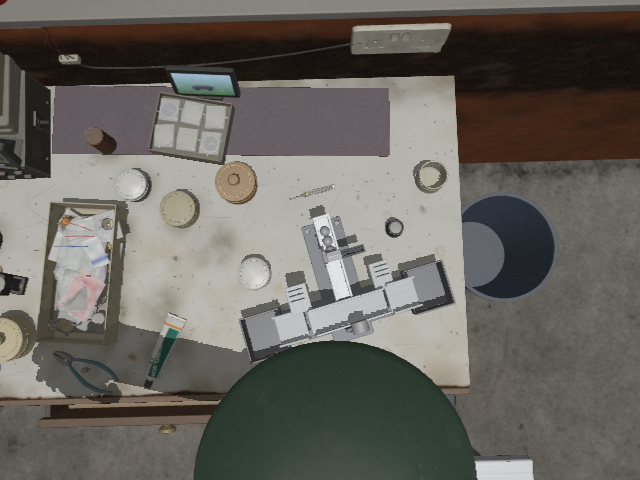

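The scene view shows the diverter at about (300,310), with its lane running up and right. In the top view the gate is centred at about (347,310), the trays are at (273,333) and (430,285), and the stop tab is near (350,250). Next I'll get the pose from depth.

Run:
```python
from h import *
s=dict(np.load("top0.npz")); p=pts(s); img=s["img"]
z=p[...,2]
for n in("top",):
    m=((z>12)&(z<200)&(p[...,0]>350)).astype(np.uint8)
    m[:190]=0;m[:,:225]=0;m[:,465:]=0
    k,l,st,c=cv2.connectedComponentsWithStats(m)
    for i in range(1,k):
        if st[i,4]>60:
            q=p[l==i]; print(st[i],q.mean(0).round(1),q[:,2].max().round(1),cv2.minAreaRect(q[:,:2].astype(np.float32)))
crop=cv2.resize(img[190:370,225:465],None,fx=3.3,fy=3.3,interpolation=cv2.INTER_CUBIC)
cv2.imwrite("pics/c.png",crop)
h=np.nan_to_num(np.clip(z[190:370,225:465],0,165)/165*255).astype(np.uint8)
cv2.imwrite("pics/hm.png",cv2.resize(cv2.applyColorMap(h,cv2.COLORMAP_JET),None,fx=3.3,fy=3.3,interpolation=cv2.INTER_NEAREST))
```

```text
[225 190  31  14 336] [605.3 325.9  38.1] 47.6 ((605.7783813476562, 324.63525390625), (20.5014705657959, 50.61203384399414), 3.6292452812194824)
[ 239  214  217  135 7729] [431.8 149.3  72.4] 163.0 ((466.57330322265625, 161.52557373046875), (189.68975830078125, 352.2530517578125), 12.667237281799316)
[388 219  16  17 206] [545.3  60.8  28. ] 34.1 ((545.6051025390625, 60.4593505859375), (25.791685104370117, 25.889625549316406), 67.28083801269531)
[238 257  33  33 868] [473.2 301.6  35.5] 41.5 ((473.9456787109375, 302.09368896484375), (53.54401397705078, 54.420326232910156), 88.5785140991211)
```

View pics/c.png

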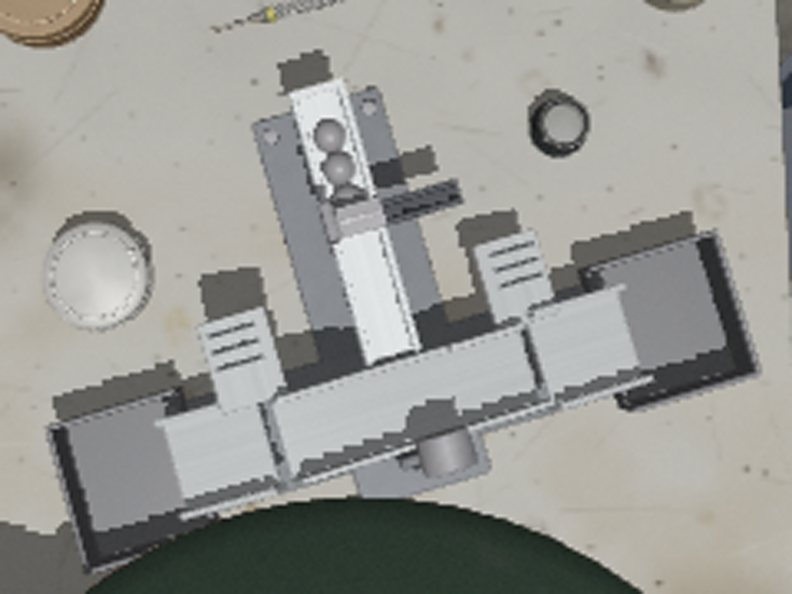

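View pics/hm.png

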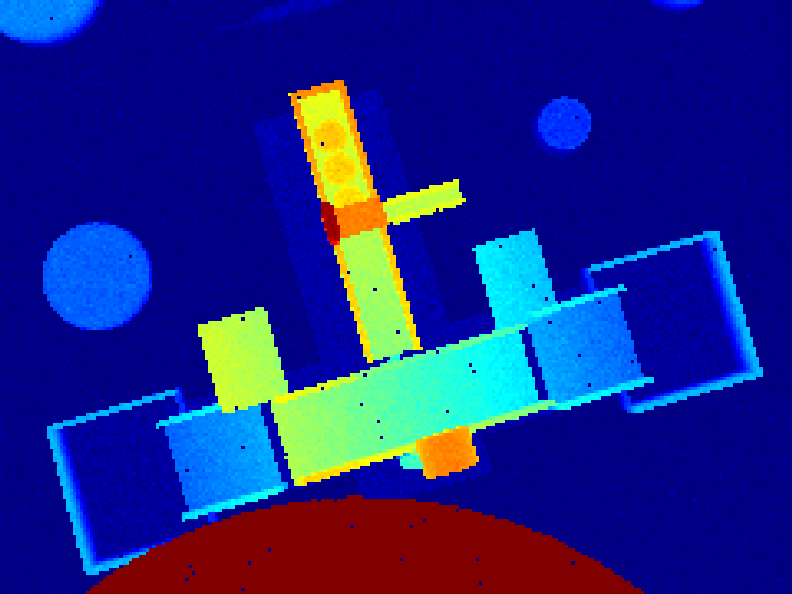

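The crop shows the left thumb pad (crop px (243,355)) raised and the right pad lowered, so the gate is at +0.25 and the left pad must go down. The height map shows the tab (crop px (331,223), z about 160) and the lane. Next I'll fit the diverter pose and a simple arm model to check clearance to the lamp.

```bash
cat >> h.py <<'E'
from scipy.spatial.transform import Rotation as Rn
def quat(yaw,lean,flip=1):
    z=np.array([np.sin(lean)*np.cos(yaw),np.sin(lean)*np.sin(yaw),-np.cos(lean)])
    x=flip*np.array([-np.sin(yaw),np.cos(yaw),0]); y=np.cross(z,x)
    q=Rn.from_matrix(np.stack([x,y,z],1)).as_quat(); return [q[3],q[0],q[1],q[2]]
E
python3 - <<'E'
from h import *
s=dict(np.load("top0.npz")); p=pts(s); z=p[...,2]
def reg(x0,x1,y0,y1,lo,hi):
    m=np.zeros(z.shape,bool); X0,X1,Y0,Y1=[int(v/3.3) for v in(x0,x1,y0,y1)]
    m[190+Y0:190+Y1,225+X0:225+X1]=1; m&=(z>lo)&(z<hi); return p[m]
for n,a in dict(leftpad=(190,280,300,390,80,105),rightpad=(465,560,220,300,45,75),tab=(310,345,195,250,150,170)).items():
    q=reg(*a); r=cv2.minAreaRect(q[:,:2].astype(np.float32)); print(n,len(q),q.mean(0).round(1),np.round(r[0],1),np.round(r[1],1),round(r[2],1))
q=np.vstack([reg(40,190,380,580,40,56),reg(580,770,225,420,40,56)])
print("trays",cv2.minAreaRect(q[:,:2].astype(np.float32)))
lane=reg(280,425,75,365,100,135)
v=cv2.fitLine(lane[:,:2].astype(np.float32),cv2.DIST_HUBER,0,.01,.01).ravel(); print("lane",v,np.degrees(np.arctan2(v[1],v[0])))
# arm model
A=[];b=[]
for az in(0.45,1.2):
  for r in(450,520,600):
    for zz in(60,160,300):
      for L in(0,.3,.6,.9):
        q=ctrl.inverse_kinematics([r*np.cos(az),r*np.sin(az),zz],quat(az,L,-1))
        if q is None: continue
        if len(A)<60 and zz==160 and r==520: print(az,L,np.round(q,2))
        if abs(q[2])+abs(q[4])>.05: continue
        a1,a2,a3=q[1],q[1]+q[3],q[1]+q[3]+q[5]
        # unknown L1,L2,L3,h,r0, e(elbow offset perp)
        A.append([np.sin(a1),np.sin(a2),np.sin(a3),0,1]);b.append(r)
        A.append([np.cos(a1),np.cos(a2),np.cos(a3),1,0]);b.append(zz)
if A:
  x,res,rk,_=np.linalg.lstsq(np.array(A),np.array(b),rcond=None); print(len(A),x,np.abs(np.array(A)@x-b).max())
E
```

```text
leftpad 478 [433.8 226.8  92. ] [432.  226.6] [38.8 33.2] 14.5
rightpad 371 [471.5  92.1  56.3] [469.8  92.2] [34.5 33.4] 14.5
tab 49 [490.4 182.8 160.2] [490.7 182.8] [17.6  5.8] 15.1
trays ((406.8000793457031, 147.95196533203125), (75.96815490722656, 350.3617248535156), 14.787254333496094)
lane [9.3807656e-01 3.4642795e-01 5.0805356e+02 1.7231061e+02] 20.268986
0.45 0 [-1.54  0.52  1.37  1.8  -0.54  1.28 -2.72]
0.45 0.6 [-1.05 -0.22  0.45  2.31  0.39  0.45  2.71]
1.2 0 [-0.89  0.24 -0.42  1.74  0.1   1.18  2.99]
1.2 0.3 [-0.32  0.05 -0.96  2.    0.09  0.82  3.01]
1.2 0.6 [-1.53 -0.18  0.21  2.3   0.25  0.43  2.83]
```

Run:
```python
from h import *
from itertools import product
from scipy.optimize import least_squares
Q=[];P=[];Rs=[]
rng=np.random.default_rng(0)
for i in range(120):
    az=rng.uniform(.2,1.6); r=rng.uniform(440,700); zz=rng.uniform(50,350); L=rng.uniform(0,.8); yw=az+rng.uniform(-.3,.3)
    pos=[r*np.cos(az),r*np.sin(az),zz]; o=quat(yw,L)
    q=ctrl.inverse_kinematics(pos,o)
    if q is None: continue
    Q.append(q);P.append(pos);Rs.append(Rn.from_quat([o[1],o[2],o[3],o[0]]).as_matrix())
Q=np.array(Q);P=np.array(P);Rs=np.array(Rs); print(len(Q))
best=None
for s in product([1,-1],repeat=4):
  for s2 in product([1,-1],repeat=2):
    def rot(o):
        a=Q*np.array([s[0],1,s[1],s2[0],s[2],s2[1],s[3]])+np.array([o[0],0,o[2],0,o[3],0,o[1]])
        return Rn.from_euler("ZYZYZYZ"[:3],a[:,:3])*Rn.from_euler("YZY",a[:,3:6])*Rn.from_euler("Z",a[:,6:7])
    for o0 in(0,np.pi/2,np.pi,-np.pi/2):
     for o2 in(0,np.pi):
      f=lambda o:(rot([o[0],o[1],o2,0]).as_matrix()-Rs).ravel()
      for o1 in (0,1.57,3.14,-1.57):
        e=np.abs(f([o0,o1])).mean()
        if best is None or e<best[0]: best=(e,s,s2,o0,o1,o2)
print(best)
e,s,s2,o0,o1,o2=best
def frames(Q):
    a=Q*np.array([s[0],1,s[1],s2[0],s[2],s2[1],s[3]]); a[:,0]+=o0;a[:,2]+=o2
    R1=Rn.from_euler("Z",a[:,:1]).as_matrix();R2=R1@Rn.from_euler("YZ",a[:,1:3]).as_matrix();R4=R2@Rn.from_euler("YZ",a[:,3:5]).as_matrix()
    return R1,R2,R4
R1,R2,R4=frames(Q)
A=np.concatenate([np.tile(np.eye(3)[None],(len(Q),1,1)),R1,R2,R4,Rs],2).reshape(-1,15)
x,*_=np.linalg.lstsq(A,P.ravel(),rcond=None); print(x.reshape(5,3).round(1),np.abs(A@x-P.ravel()).max())
```

```text
105
(np.float64(0.00024913714685647617), (-1, -1, -1, -1), (1, 1), 0, 1.57, 0)
[[-0.000e+00  0.000e+00  1.259e+02]
 [-0.000e+00 -1.800e+01  1.259e+02]
 [ 0.000e+00 -1.350e+01  4.557e+02]
 [ 0.000e+00 -4.000e-01  4.613e+02]
 [ 0.000e+00  0.000e+00  3.594e+02]] 4.331349146013963e-08
```

```bash
cat >> h.py <<'E'
from scipy.optimize import least_squares
YAW=np.radians(14.8); O=np.array([406.8,148.,0]); RD=Rn.from_euler("z",YAW).as_matrix()
LIM=np.array([[-2.95,2.95],[-.25,2.06],[-1.52,1.56],[.18,2.33],[-1.44,4.58],[.02,2.06],[-3.01,3.01]])
W=lambda x,y,z: O+RD@np.array([x,y,z],float)
def fk(q):
    R1=Rn.from_euler("z",-q[0]).as_matrix()
    R2=R1@Rn.from_euler("YZ",[q[1],-q[2]]).as_matrix()
    R4=R2@Rn.from_euler("YZ",[q[3],-q[4]]).as_matrix()
    R=R4@Rn.from_euler("YZ",[q[5],-q[6]+np.pi/2]).as_matrix()
    sh=np.array([0,0,251.8])+R1@[0,-18.,0]; el=sh+R2@[0,-13.5,455.7]; wr=el+R4@[0,-.4,461.3]
    return sh,el,wr,wr+R@[0,0,359.4],R
def solve(pos,lean,yaw=YAW,q3=0.,seed=None):
    o=quat(yaw,lean); Rt=Rn.from_quat([o[1],o[2],o[3],o[0]]).as_matrix()
    def f(v):
        q=np.array([v[0],v[1],q3,*v[2:]]); r=fk(q); return np.r_[(r[3]-pos)/300,(r[4]-Rt).ravel()]
    s=[-np.arctan2(pos[1],pos[0]),.05,2.,0,.6,0] if seed is None else np.delete(seed,2)
    k=least_squares(f,s,xtol=1e-12,ftol=1e-12); q=np.insert(k.x,2,q3)
    return q,k.cost<1e-8 and bool(np.all((q>LIM[:,0])&(q<LIM[:,1])))
def clear(q):  # distance of arm centre line to lamp (solid upwards from 610)
    a=fk(q); d=[]
    for i in(0,1,2):
        P=a[i]+np.linspace(0,1,40)[:,None]*(a[i+1]-a[i])
        d.append(np.hypot(np.maximum(np.hypot(P[:,0]-320,P[:,1]-180)-90,0),np.maximum(610-P[:,2],0)).min())
    return np.round(d)
def pathclear(a,b): return np.min([clear(a+(b-a)*t) for t in np.linspace(0,1,25)],0)
E
python3 - <<'E'
from h import *
q0=np.array(ctrl.get_joint_positions()); print(fk(q0)[3],clear(q0))
for n,pos in dict(padhi=W(52,76,112),padlo=W(52,76,64),tab=W(95,40,138),tabhi=W(95,45,178),end=W(95,-12,138)).items():
    for L in(.3,.4,.5,.6):
        for q3 in(-.3,0,.3):
            q,ok=solve(pos,L,q3=q3)
            if ok: print(n,L,q3,q.round(2),clear(q))
for L in(.4,.5):
  for z in (120,150):
    az=1.22;q,ok=solve(np.array([490*np.cos(az),490*np.sin(az),z]),L,yaw=az); print("mid",L,z,ok,q.round(2),pathclear(q0,q))
E
```

```text
[211.70705893 587.61769587 230.39077741] [153. 134. 333.]
padhi 0.3 -0.3 [-0.34  0.03 -0.3   2.12  0.18  0.72 -0.5 ] [268.  65. 155.]
padhi 0.3 0 [-0.64  0.01  0.    2.13  0.17  0.72 -0.49] [268.  65. 155.]
padhi 0.3 0.3 [-0.93  0.    0.3   2.15  0.16  0.72 -0.48] [268.  65. 155.]
padhi 0.4 -0.3 [-0.36 -0.03 -0.3   2.21  0.26  0.61 -0.59] [289.  88. 167.]
padhi 0.4 0 [-0.67 -0.04  0.    2.22  0.28  0.61 -0.61] [287.  88. 167.]
padhi 0.4 0.3 [-0.98 -0.05  0.3   2.23  0.3   0.61 -0.63] [286.  88. 167.]
padhi 0.5 -0.3 [-0.4  -0.07 -0.3   2.29  0.4   0.5  -0.75] [303. 113. 183.]
padhi 0.5 0 [-0.71 -0.08  0.    2.3   0.44  0.51 -0.8 ] [301. 113. 183.]
padhi 0.5 0.3 [-1.02 -0.1   0.3   2.31  0.5   0.52 -0.85] [300. 112. 183.]
padlo 0.3 -0.3 [-0.35  0.1  -0.3   2.17  0.25  0.6  -0.57] [234.  79. 203.]
padlo 0.3 0 [-0.64  0.09  0.    2.18  0.2   0.6  -0.52] [234.  78. 203.]
padlo 0.3 0.3 [-0.92  0.08  0.3   2.2   0.15  0.59 -0.48] [234.  78. 203.]
padlo 0.4 -0.3 [-0.38  0.06 -0.3   2.26  0.38  0.49 -0.72] [253. 100. 215.]
padlo 0.4 0 [-0.67  0.05  0.    2.27  0.34  0.48 -0.69] [253. 100. 215
[... 2329 characters left out ...]
5  -0.25] [305.  96. 157.]
end 0.5 0 [-0.42 -0.07  0.    2.22  0.17  0.5  -0.29] [305.  97. 157.]
end 0.5 0.3 [-0.74 -0.09  0.3   2.23  0.22  0.51 -0.34] [305.  98. 157.]
end 0.6 -0.3 [-0.12 -0.1  -0.3   2.3   0.19  0.36 -0.33] [318. 120. 175.]
end 0.6 0 [-0.44 -0.11  0.    2.31  0.29  0.37 -0.42] [318. 121. 175.]
end 0.6 0.3 [-0.76 -0.13  0.3   2.32  0.4   0.38 -0.52] [319. 123. 175.]
mid 0.4 120 True [-1.31 -0.08  0.    2.24  0.06  0.59 -0.14] [153. 134. 222.]
mid 0.4 150 True [-1.31 -0.12  0.    2.2   0.06  0.67 -0.13] [153. 134. 204.]
mid 0.5 120 True [-1.32 -0.13  0.    2.32  0.11  0.45 -0.19] [153. 134. 222.]
mid 0.5 150 True [-1.32 -0.18  0.    2.28  0.09  0.54 -0.17] [153. 134. 204.]
```

Run:
```python
from h import *
q0=np.array(ctrl.get_joint_positions()); az=1.22
m,o1=solve(np.array([490*np.cos(az),490*np.sin(az),125]),.4,yaw=az)
h,o2=solve(W(52,76,114),.4); t,o3=solve(W(95,45,138),.55)
print(o1,o2,o3,pathclear(q0,m),pathclear(m,h),pathclear(h,t))
ctrl.command_gripper(0.0)
ctrl.move_joints(list(m)); ctrl.move_joints(list(h))
print(ctrl.get_t(),W(52,76,114),ctrl.get_tcp_pos(),ctrl.get_ft_force())
for n in("scene","top"): cv2.imwrite(f"pics/{n}1.png",snap(n)["img"])
i=cv2.imread("pics/scene1.png")[200:400,180:440]; cv2.imwrite("pics/s1c.png",cv2.resize(i,None,fx=3,fy=3))
```

```text
True True True [153. 134. 219.] [280.  87. 162.] [289.  87. 165.]
3.0333 [437.6609386  234.76175695 114.        ] [437.30559748 235.98519271 114.09392735] [-0.1548316  -0.27226726 -0.28173482]
```

View pics/s1c.png

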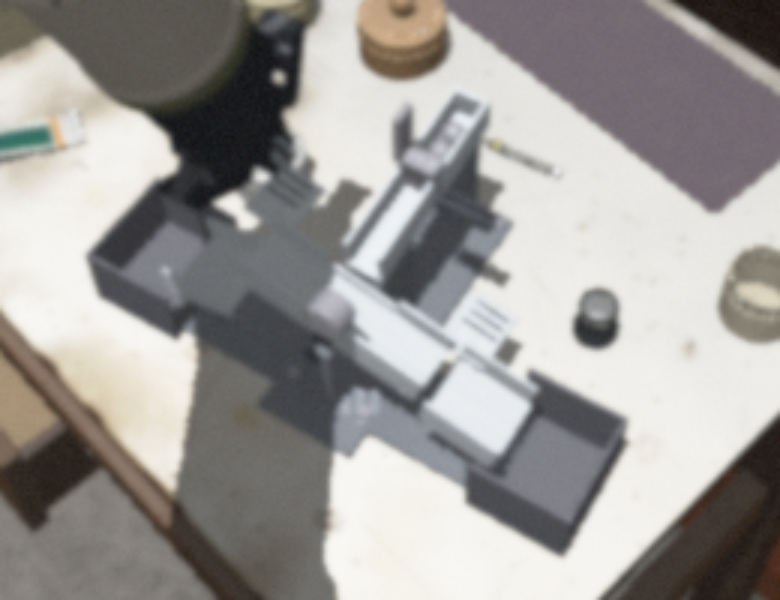

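The fingertips are at about crop px (285,155), just above and behind the raised left pad at (285,190), and nothing has been touched. Next I'll push down, watching the force.

Run:
```python
from h import *
for z in(100,92,84,76,70,66):
    ctrl.move_l(list(W(52,76,z)),feed=60); f=np.array(ctrl.get_ft_force()); print(z,f.round(1),np.round(ctrl.get_tcp_pos(),1))
    if np.linalg.norm(f)>8: break
ctrl.move_l(list(W(52,76,114)),feed=120)
s=snap("top"); p=pts(s); zz=p[...,2]
r=np.linalg.inv(s["camera_from_world"])
for n,w in(("L",W(46,74,74)),("R",W(46,-74,74))):
    c=s["camera_from_world"]@np.r_[w,1]; u=s["mtx"]@c[:3]; u=(u[:2]/u[2]).astype(int); print(n,u,np.nanmedian(zz[u[1]-3:u[1]+4,u[0]-3:u[0]+4]))
print(ctrl.get_t())
i=snap("scene")["img"][200:400,180:440]; cv2.imwrite("pics/s2c.png",cv2.resize(i,None,fx=3,fy=3))
```

```text
100 [ 0.5 -0.  -0.1] [437.1 234.6  99.2]
92 [-0.3  0.1  0.5] [437.4 234.5  91.5]
84 [ 0.5  0.4 -0.9] [437.4 234.5  83.4]
76 [ 0.7 -0.2  0. ] [437.3 234.5  75.4]
70 [0.1 0.2 0.3] [437.4 234.5  69.5]
66 [ 0.4 -0.2  0.1] [437.5 234.7  65.7]
L [295 296] 174.8409785245682
R [383 270] 92.76321115579242
5.4667
```

View pics/s2c.png

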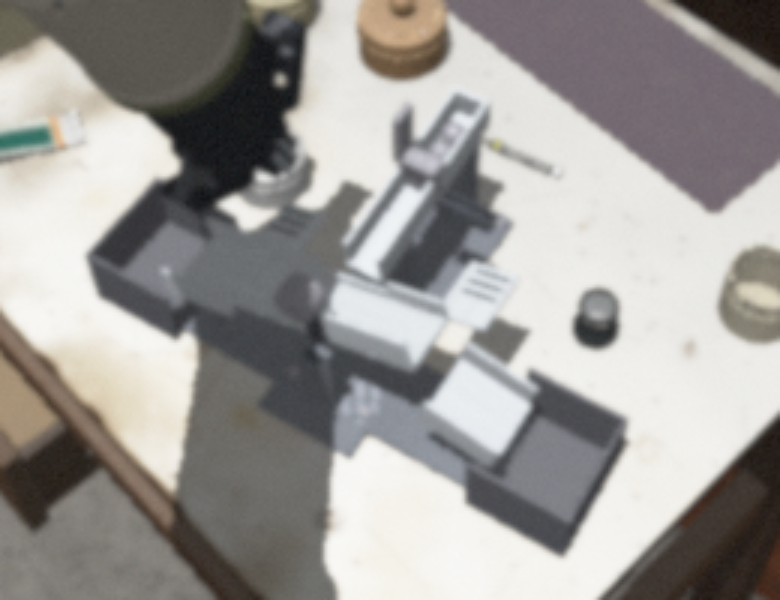

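The gate has tipped: the right pad (crop px (485,290)) reads 93 mm and the left end is down, with the stop still closed. Next is the tab.

Run:
```python
from h import *
t,ok=solve(W(95,45,139),.55); print(ok,pathclear(np.array(ctrl.get_joint_positions()),t))
ctrl.move_joints(list(t)); f0=np.array(ctrl.get_ft_force()); print(ctrl.get_t(),f0.round(1))
y=45
for y in [36,30,26,22,18,14,10,6,2,-2,-5,-8,-10,-11.5,-13]:
    ctrl.move_l(list(W(95,y,139)),feed=40); f=RD.T@(np.array(ctrl.get_ft_force())-f0)
    print(y,f.round(1),(RD.T@(np.array(ctrl.get_tcp_pos())-O)).round(1))
    if f[1]>7: break
ctrl.sleep(.3); print((RD.T@(np.array(ctrl.get_ft_force())-f0)).round(1))
ctrl.move_l(list(W(95,y+30,139)),feed=120)
print(ctrl.get_t())
i=snap("scene")["img"][200:400,180:440]; cv2.imwrite("pics/s3c.png",cv2.resize(i,None,fx=3,fy=3))
```

```text
True [288.  88. 165.]
5.85 [-0.1 -0.1  0.6]
36 [-0.7 -0.3 -0.5] [ 94.7  36.3 138.6]
30 [ 0.7  0.4 -1.7] [ 95.  30. 139.]
26 [-0.3  0.2 -0.7] [ 95.   25.8 139. ]
22 [ 0.9  0.1 -0.1] [ 95.   21.9 139. ]
18 [ 0.9  0.3 -0.4] [ 95.   17.8 139. ]
14 [-0.3  0.7 -0.5] [ 95.   13.8 139. ]
10 [-0.4 -0.4 -1.1] [ 95.    9.8 139. ]
6 [ 0.7  0.2 -0.6] [ 95.    5.8 138.9]
2 [-0.4 -0.5  0.1] [ 95.    1.8 139. ]
-2 [-0.2  0.1 -0.8] [ 95.   -2.2 139. ]
-5 [-0.8  0.5 -0.5] [ 95.   -5.2 139. ]
-8 [-0.2  0.1  0.3] [ 95.   -8.3 139. ]
-10 [0.2 0.3 0.4] [ 95.  -10.2 139. ]
-11.5 [-0.   3.5 -0.4] [ 95.  -10.8 139. ]
-13 [-0.4  9.2 -2. ] [ 95. -11. 139.]
[-0.1  8.4 -1.5]
10.475
```

View pics/s3c.png

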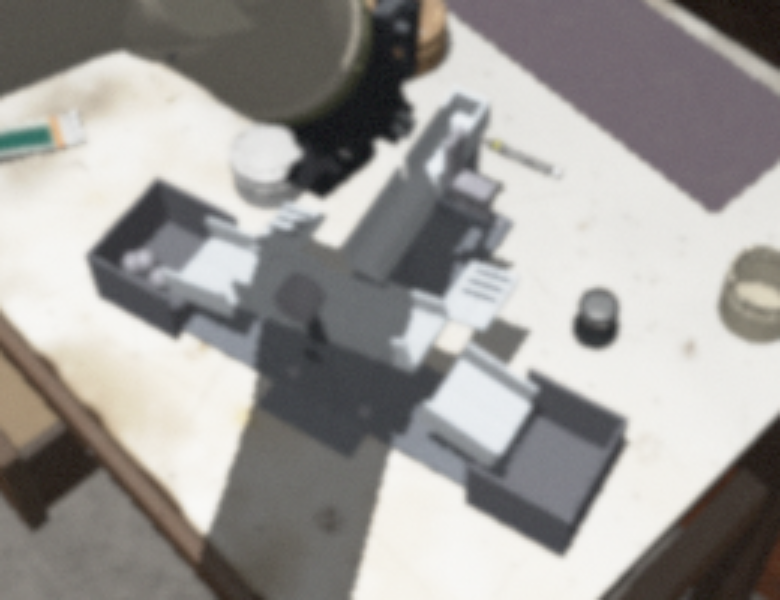

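The stop is open (end stop felt at 8–9 N) and at least two balls are in the left tray, at crop px (135,260) and (160,278). Next I'll withdraw and check for the third.

Run:
```python
from h import *
h,_=solve(W(52,76,120),.4); az=1.22
m,_=solve(np.array([490*np.cos(az),490*np.sin(az),125]),.4,yaw=az)
ctrl.move_l(list(W(95,45,139)),feed=120)
ctrl.move_joints(list(h)); ctrl.move_joints(list(m)); ctrl.sleep(.5); print(ctrl.get_t())
a=cv2.resize(snap("scene")["img"][240:330,200:400],(800,360)); b=cv2.resize(snap("top")["img"][240:365,235:465],(442,240))
b=cv2.copyMakeBorder(b,0,0,0,358,cv2.BORDER_CONSTANT); cv2.imwrite("pics/s4.png",np.vstack([a,b]))
```

```text
13.0417
```

View pics/s4.png

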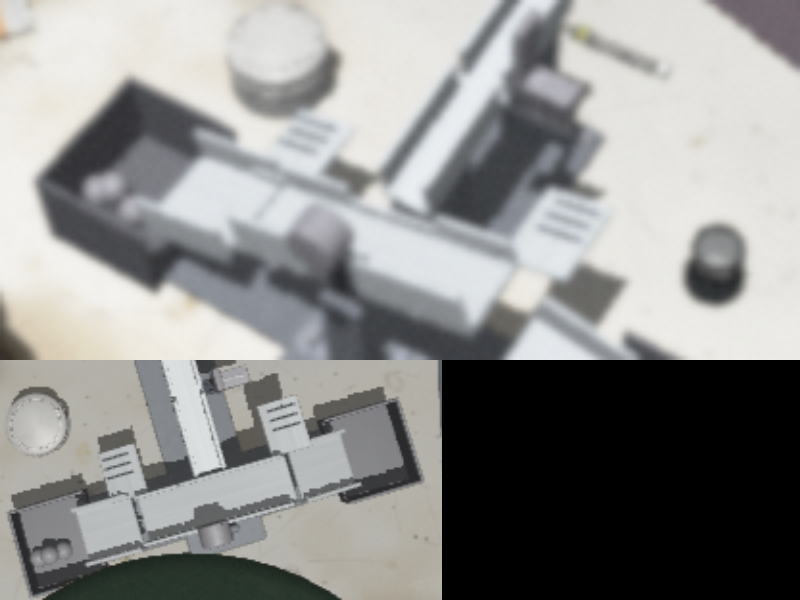

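All three balls lie in the left tray (top view px (37,558), (50,553), (64,547)). The lane is empty, the gate is down to the left and the bystanders look undisturbed.

```bash
python3 -c "
from cell import ctrl
print(ctrl.close_job())"
```

```text
the job is handed in; nothing more can be done
None
```

The gate is rocked to its other side, the stop is fully open, all three balls lie in the left tray, the bystanders look unmoved, and the job is handed in at about 13 s; no verdict was returned.

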